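Hold the lid over the simmering pot

ROBOT

A 6-joint arm with a two-finger parallel gripper is mounted at the origin on the work surface. World frame = base frame: x ahead of the robot, y to its left, z up, the work surface at z = 0. Lengths are in m, angles in degrees, forces in N, time in s.
With the tool pointing down it reaches from about 0.25 to 0.725 m from the base axis. Payload 9.7 kg.
Tool frame: the origin (TCP) lies between the finger pads; the fingertips stand 25 mm ahead of it and the grasp point (between the pads) lies 6 mm ahead of it; z points along the fingers, y is the line along which they close (so a half turn about z gives the same grasp; the last joint's range is limited). The gripper opens to 85 mm and grips with 20 to 120 N. Pads are 22 mm wide; open, the fingers measure 114 mm over their backs; the gripper's body (76 mm by 85 mm) begins 54 mm behind the grasp point. The pads swing forward as they close: fully open they stand 13 mm farther back than shut.
Start: joints at [-64.802, 4.979, 10.078, 95.1, 0, 90], TCP at [0.234, -0.498, 0.256] pointing down, gripper open.
Joint ranges: [-179.16, 179.16], [-48.56, 103.87], [-65.8, 70.77], [-126.05, 130.52], [-82.76, 87.17], [-180, 180]. Speed limits (degrees/s): [127.2, 127.2, 147.25, 180, 180, 180].

INTERFACE

Orientations are given as [roll, pitch, yaw] about the fixed x, y, z axes, in that order (R = Rz(yaw) Ry(pitch) Rx(roll)).
In Python, from workcell import bot gives the robot as it stands.
- The arm moves only by the tool creep_tool, called after "Request:" as name(argument=value, ...), one argument or row to a line, values as JSON. Schema: {"type":"object","properties":{"deltas":{"type":"array","items":{"type":"array","items":{"type":"array","items":{"type":"number"},"minItems":5,"maxItems":5},"minItems":1,"maxItems":5},"minItems":1,"maxItems":1},"squeeze":{"type":"number"},"only":{"type":"string"},"quiet":{"type":"boolean"},"lines":{"type":"string"}},"required":["deltas"],"additionalProperties":false}. deltas is a list that holds a single list of rows (three levels of brackets), with 1 to 5 rows, each of 5 numbers: dx, dy, dz in fractions of the full range, 1 being 750 mm, then a turn about the tool's z in a scale on which 1.0 is 90 degrees, then the finger opening in m; each row is the pose to reach, as a shift and turn from the pose commanded when the call began, along the tool's axes at that moment; what a row does not reach only later rows make up. A row lasts 1/12 s, in which the tool goes at most 0.0417 m and 7.16 degrees, less where a joint would pass 70% of its speed; a pose out of reach is approached as far as the arm can. The fingers move at their own pace and stop on an object; squeeze is the grip in N (left out, the last holds). Time passes only in rows, so rows that do not move let the fingers close. The tool returns the time, the measured TCP pose, the force, the opening and the grip force at its end. only (a regular expression) keeps the lines of the reply that match it, lines (a string "A,B") keeps lines A to B, and quiet returns only ok. Input that does not fit is refused with a message, and nothing moves.
- bot.get_obs(): the state, without advancing time (a new reading comes with each control period).
- bot.camera(name): name is "side" or "top" or "wrist"; returns the picture (400x640x3 uint8, blue, green, red); there is no depth.
- bot.camera_info(name): a dict with "mtx" (3x3 intrinsics, pixels), "extrinsics" (4x4, takes a point from camera to world coordinates). Camera axes: x right, y down, z forward; pixel columns grow to the right and rows downward; lengths in m; the calibration is good to about 2 mm. The wrist camera is an equidistant fisheye: a pixel r from the principal point sees the ray r / f radians off the axis. A picture is of the moment at which its call begins: read the wrist's pose just before it. camera_info takes no time and is no camera call; for the wrist camera it gives the pose at the moment of the call.
- bot.job_done(): hands the job in; it is judged then, once.
The state is a dict: "time": time; "q": joint angles; "qd": joint speeds; "joint_efforts": joint torques, N m; "ee_pos": TCP position; "tcp_rot": TCP orientation; "wrist_force": force on the tool from outside, world axes, zero at the start; "torque": the same for the moment, N m; "opening": finger opening in m; "grasp_force": force on a finger pad.
Only numpy, scipy, OpenCV 4.12 (cv2) and the standard library are available. Lean on these libraries where they do the work, as an engineer would, in place of code of your own. Each camera call takes 0.05 s, during which the arm holds its last target. There are 200 camera calls.

TASK

The potatoes in the blue pot are spitting: lift the blue lid off the board by its black bar handle, carry it over the row of spice rack, oil bottle and pepper mill, and hold it as a shield level and still about 15 mm above the pot's rim, centred, its steel tongue with the three holes over the pot's white pouring lip. The lid must never touch the pot, and pot, rack, bottle and mill must stay standing in their places. Finish while still holding the lid in the air there; do not set it down or let go.

Things in the scene. Friction and masses are not known exactly. Their poses are not given: they have to be found in the camera images.
- lid: Round blue pot lid, 177 mm across, 0.3 to 0.55 kg, loose on the board; flat underside, 5 mm rim, low dome 18 mm high. Origin: centre of the underside, z up. Black bar handle along the lid's x axis: 74 long, 14 wide, 14 mm tall, centre 46 mm above the underside, on two posts at x = +-28 mm. Steel tongue with three holes on its +x side, out to 105 mm.
- lid_bar (a point): Centre of the lid's black bar handle (46 mm above the underside, on the lid's axis); same axes as the lid.
- lid_tongue (a point): Middle of the lid's steel tongue, at the height of the underside, 95 mm from the lid's centre along its +x axis.
- pot: Round blue pot, 170 mm outside diameter, 95 mm tall, 4 mm wall, loose, 1.6 kg, on the hot plate, potatoes in it. Origin: centre of its underside, z up. White pouring lip, 34 mm wide, on its +x side, reaching 101 mm from the centre, top 2 mm below the rim. Two blue loop handles along +-y, reaching 114 mm, 70 mm above the underside.
- pot_rim (a point): Centre of the pot's mouth at rim height, 95 mm above its underside; same axes as the pot.
- pot_lip (a point): Middle of the pot's white pouring lip, 92 mm from the pot's centre along its +x axis, 2 mm below rim height.
- hotplate: Round steel electric hot plate, 210 mm across, top 50 mm above the worktop, fixed; origin at the centre of its underside. It stands to the robot's left or right; the pot stands on it.
- board: Wooden board 200 x 200 x 18 mm, fixed, on the other side from the hot plate; origin at the centre of its underside. The lid lies on it (underside at 18 mm height).
- rack: Wooden spice rack with two tiers of jars, 190 mm along its x, 85 mm along y, 150 mm tall, loose, 1.4 kg, between the board and the hot plate; origin at the centre of its underside.
- oil: Amber oil bottle, 64 mm diameter, 200 mm tall, loose, beyond the far end of the rack, next to the pepper mill; origin at the centre of its underside.
- mill: Dark wooden pepper mill, 56 mm diameter, 170 mm tall, loose, beyond the far end of the rack, next to the oil bottle; origin at the centre of its underside.

How it is judged (in metres and radians):
On the way, in this order (a step that is already met when the one before it is completed fails the run):
1. the lid is held in the fingers, lifted well clear of the board (height (world z) of lid above 0.06 m and contact force between the fingers and lid above 1 N), for 0.2 s.
2. the held lid passes over the row of rack, bottle and mill, above the rack's top (y of lid in the frame of rack between -0.08 and 0.08 m and x of lid in the frame of rack between -0.14 and 0.3 m and height (world z) of lid above 0.15 m and contact force between the fingers and lid above 1 N), for 0.1 s.
At the end, for the whole second after the job is handed in: Lid gripped and still, touching neither pot nor bystanders; underside 4 to 30 mm above the rim, centre within 12 mm of the pot's axis, level within 5 degrees, tongue over the lip within 10 degrees; pot, rack, bottle and mill upright, within 20 mm of their start (horizontal distance between lid and pot_rim below 0.012 m and z of lid in the frame of pot_rim between 0.004 and 0.03 m and angle between the x axis of lid and the x axis of pot, either way round below 0.17 rad and x of lid_tongue in the frame of pot above 0.05 m and angle between lid's own z axis and vertical below 0.09 rad and linear speed of lid below 0.02 m/s and contact force between the fingers and lid above 1 N and contact force between lid and pot below 0.2 N and contact force between lid and rack below 0.2 N and contact force between lid and oil below 0.2 N and contact force between lid and mill below 0.2 N and distance of each of rack, oil, mill, pot from where it was at the start of the episode below 0.02 m and angle between each of rack, oil, mill, pot's own z axis and vertical below 0.15 rad); the arm keeps its last pose, push and grip.
It fails at once if the lid touches the pot (contact force between lid and pot above 0.5 N).
It fails at once if the pot, spice rack, oil bottle or pepper mill is shifted more than 20 mm or tipped (not (distance of each of rack, oil, mill, pot from where it was at the start of the episode below 0.02 m and angle between each of rack, oil, mill, pot's own z axis and vertical below 0.15 rad)).
It also fails if it takes over 48 s, if anything falls off the work surface, if the arm or the gripper's body presses on something with over 40 N, if the wrist force passes 120 N, or if a joint passes its speed limit or range.

## Working session

There is one attempt and no reset: what is moved stays moved. The work goes in short steps, Python scripts to look and compute and a tool call to move; the robot and the scene stay as the last step left them, time stands still between calls to the robot, and variables do not carry over. Pictures are saved under pics/ and viewed, at most 10 in all, crops included, and the job is handed in when it is done.

```bash
ls; mkdir -p pics; python3 - <<'E'
from workcell import bot
import cv2
o=bot.get_obs(); print(o)
for n in ("top","side"):
    cv2.imwrite(f"pics/{n}0.png",bot.camera(n)); i=bot.camera_info(n); print(n,i)
E
```

```text
pics
workcell.py
{'time': 0.0, 'q': array([-6.48009177e+01,  5.01066822e+00,  1.00332063e+01,  9.51000268e+01,
       -7.90855055e-04,  9.00002986e+01]), 'qd': array([ 0.04369542, -0.11014995,  0.00828098,  0.06498825, -0.01422644,
        0.03649846]), 'joint_efforts': array([-2.21749819e-03, -5.20389247e+01,  4.64800858e+01,  1.61794620e-02,
       -6.77788125e-05, -1.00398734e-05]), 'ee_pos': array([ 0.23407916, -0.49747265,  0.25557602]), 'tcp_rot': array([-1.79922511e+02,  7.91258135e-04,  2.51987848e+01]), 'wrist_force': array([ 0.06682911,  0.89021191, -0.07523459]), 'torque': array([ 0.01521955, -0.00695701,  0.00984946]), 'grasp_force': 0.0, 'opening': 0.08554353246353717}
top {'mtx': array([[471.27329218,   0.        , 316.3800451 ],
       [  0.        , 471.27329218, 191.40023436],
       [  0.        ,   0.        ,   1.        ]]), 'extrinsics': array([[-0.00578998, -0.99281308,  0.1195352 ,  0.41470886],
       [-0.9998986 ,  0.00730323,  0.01222523,  0.00653559],
       [-0.01301036, -0.11945229, -0.99275469,  1.26113896],
       [ 0.        ,  0.        ,  0.        ,  1.        ]])}
side {'mtx': array([[455.13961829,   0.        , 314.88269707],
       [  0.        , 455.13961829, 194.44516242],
       [  0.        ,   0.        ,   1.        ]]), 'extrinsics': array([[-0.7738481 , -0.48128   ,  0.4117386 ,  0.17599428],
       [-0.63318757,  0.60350759, -0.4846154 ,  0.48608941],
       [-0.01525167, -0.63572647, -0.77176372,  0.87958123],
       [ 0.        ,  0.        ,  0.        ,  1.        ]])}
```

View pics/top0.png

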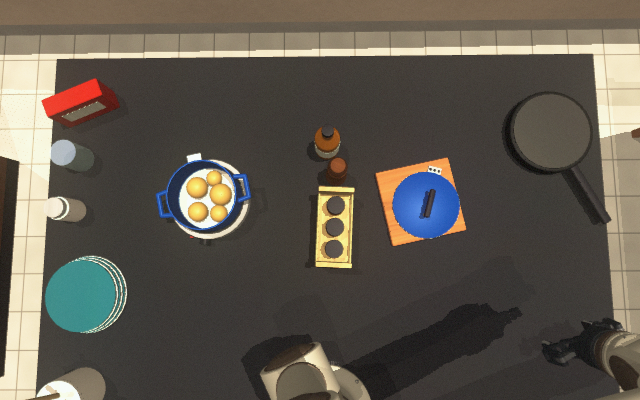

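View pics/side0.png

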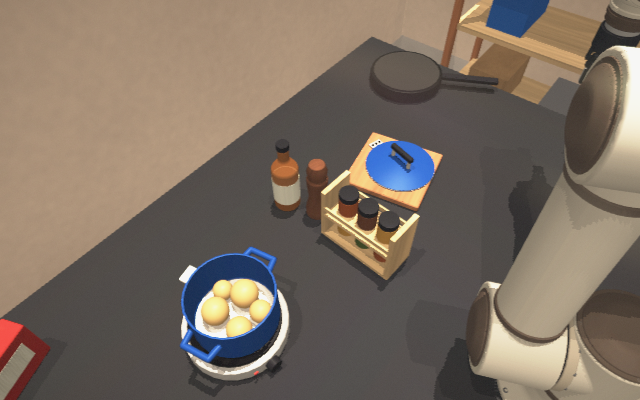

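Time per call: 5 rows up to 0.0417*5=0.21 m. Fine.

Top view: the pot is at about (203,196) with its lip at (193,158). The lid is at (427,205) with its tongue at (435,170), and the bar runs along that line. The rack is at (335,227), the oil at (327,140) and the mill at (338,168). The side view agrees, so next I measure them.

```bash
cat > h.py <<'E'
import numpy as np, cv2
from workcell import bot
from scipy.optimize import least_squares
def rays(n,px):
    i=bot.camera_info(n); px=np.asarray(px,float).reshape(-1,2)
    d=np.c_[px,np.ones(len(px))]@np.linalg.inv(i["mtx"]).T@i["extrinsics"][:3,:3].T
    return i["extrinsics"][:3,3],d
def plane(n,px,z):
    c,d=rays(n,px); return (c+d*((z-c[2])/d[:,2])[:,None])[:,:2]
def blobs(m,amin=15):
    m=cv2.morphologyEx(m.astype(np.uint8),cv2.MORPH_CLOSE,np.ones((3,3)))
    n,l,s,c=cv2.connectedComponentsWithStats(m)
    return [(l==k,s[k],c[k]) for k in range(1,n) if s[k][4]>=amin]
def contour(m):
    return max(cv2.findContours(m.astype(np.uint8),cv2.RETR_EXTERNAL,cv2.CHAIN_APPROX_NONE)[0],key=len)[:,0,:]
def circ(p,r,c0):
    return least_squares(lambda c:np.hypot(*(p-c).T)-r,c0,loss="soft_l1",f_scale=.001)
E
python3 - <<'E'
from h import *
for n in ("top","side"):
    im=cv2.imread(f"pics/{n}0.png"); hsv=cv2.cvtColor(im,cv2.COLOR_BGR2HSV)
    blue=(cv2.inRange(hsv,(105,130,40),(125,255,255))>0)
    for m,s,c in blobs(blue,300): print(n,"blue",s,c.round(1))
    white=(cv2.inRange(hsv,(0,0,150),(179,60,255))>0)
    for m,s,c in blobs(white): 
        z=.143 if (c[0]<300) else .02
        p=plane(n,c,z)[0]
        if .1<p[0]<.8 and abs(p[1])<.45: print(n,"white",s,c.round(1),p.round(3))
im=cv2.imread("pics/top0.png")
a=cv2.resize(im[145:255,150:260],None,fx=5,fy=5,interpolation=2)
b=cv2.resize(im[145:255,370:420+60],None,fx=5,fy=5,interpolation=2)
cv2.imwrite("pics/crop.png",cv2.resize(np.hstack([a,b]),(800,400)))
E
```

```text
top blue [156 160  95  70 872] [198.5 195.1]
top blue [ 393  172   67   66 3256] [425.6 204.6]
top white [    0    30   640   370 31906] [265.4 151.2] [0.648 0.143]
top white [187 153  15   9  90] [193.8 157. ] [0.635 0.317]
top white [209 160  31  14 121] [226.3 166. ] [0.613 0.237]
top white [427 166  15   9  80] [434.4 169.8] [ 0.62  -0.292]
top white [179 169  40  59 800] [196.3 200.7] [0.529 0.308]
top white [221 173  14  41 215] [228.6 189.8] [0.555 0.231]
top white [175 203  73  36 401] [217.3 227. ] [0.466 0.256]
top white [304 352  16  14 120] [311.6 358.5] [0.136 0.037]
top white [331 366   9   5  24] [334.5 367.9] [ 0.113 -0.022]
side blue [ 487    0   62   37 1588] [515.2  14.7]
side blue [ 366  141   68   50 2403] [399.6 166.1]
side blue [ 180  247  100  115 5144] [229.4 303.4]
side white [369 139  16  10  66] [375.5 143.3] [ 0.62  -0.293]
side white [323 171  27  23 105] [336.1 181.1] [ 0.62 -0.12]
side white [273 180  27  25 451] [286.5 193.5] [0.617 0.059]
side white [328 209  18  13  30] [335.6 213.4] [ 0.559 -0.039]
side white [392 214  27  27 148] [404.8 226.6] [ 0.412 -0.109]
side white [347 220   7   7  20] [350.5 223.2] [ 0.515 -0.038]
side white [361 232  25  18  44] [371.9 239. ] [ 0.451 -0.033]
side white [179 265  18  18 153] [186.9 273.7] [0.634 0.317]
side white [230 279  10   6  30] [233.4 280.8] [0.556 0.273]
side white [252 280  22  27 220] [264.4 293.3] [0.495 0.256]
side white [242 287   5   5  19] [243.7 289.1] [0.53  0.274]
side white [ 188  289  101   86 1069] [252.9 347.7] [0.442 0.34 ]
side white [195 290  64  48 777] [218.9 318.7] [0.523 0.34 ]
side white [213 305   4   5  16] [214.4 306.6] [0.546 0.33 ]
side white [181 315   6  24 105] [183.4 327.1] [0.559 0.389]
```

View pics/crop.png

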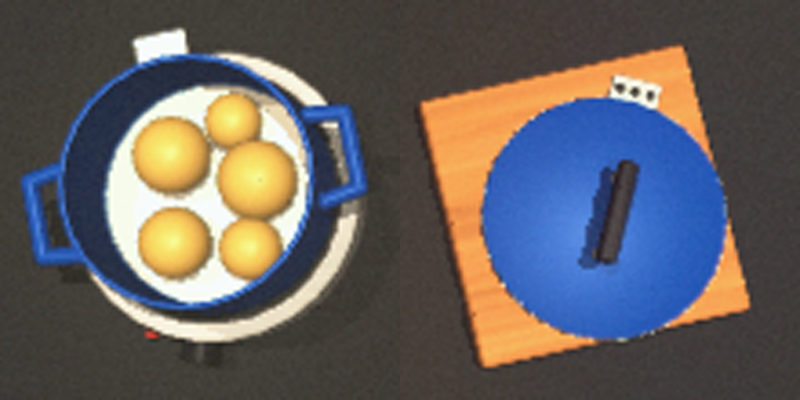

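The crops are clear. The left one shows the pot rim with its lip up and slightly left, and loop handles on both sides. The right one shows the lid with its bar pointing at the tongue. Next I fit circles to both.

```bash
python3 - <<'E'
from h import *
tong=[];lip=[]
for n,lp,tg,potc,lidc in (("top",(193.8,157),(434.4,169.8),(203,196),(426,205)),("side",(186.9,273.7),(375.5,143.3),(229,303),(400,166))):
    im=cv2.imread(f"pics/{n}0.png"); hsv=cv2.cvtColor(im,cv2.COLOR_BGR2HSV)
    blue=cv2.inRange(hsv,(100,110,25),(128,255,255))>0
    B=blobs(blue,200)
    pick=lambda c:min(B,key=lambda b:np.hypot(*(b[1][:2]+b[1][2:4]/2-c)))
    lid=pick(lidc)[0]; p=plane(n,contour(lid),.021); f=circ(p,.0885,p.mean(0)); r=np.hypot(*(p-f.x).T)
    T=plane(n,tg,.019)[0]; a=T-f.x
    print(n,"lid",f.x.round(4),"median r",np.median(r).round(4),"tongue",T.round(4),np.hypot(*a).round(4),"yaw",np.degrees(np.arctan2(a[1],a[0])).round(1))
    pot=pick(potc); c=contour(pot[0]); p=plane(n,c,.145)
    cam=rays(n,(0,0))[0][:2]; L=plane(n,lp,.143)[0]
    x=L-np.array([.09,0])
    for _ in range(8):   # far-side rim arc only, without loops and lip
        v=p-x; u=(x-cam)/np.hypot(*(x-cam)); far=(v@u)>0.0
        k=far&(abs(np.hypot(*v.T)-.085)<(.012 if _<4 else .004)); f=circ(p[k],.085,x); x=f.x
    rr=np.hypot(*(p[k]-x).T); a=L-x
    print(n,"pot",x.round(4),k.sum(),"rms",np.std(rr).round(4),"lip",L.round(4),np.hypot(*a).round(4),"yaw",np.degrees(np.arctan2(a[1],a[0])).round(1))
# top: bar axis, loop handles, rack/oil/mill tops
im=cv2.imread("pics/top0.png"); hsv=cv2.cvtColor(im,cv2.COLOR_BGR2HSV)
w=np.zeros(im.shape[:2],bool); w[180:228,410:445]=1
for m,s,c in blobs((hsv[...,2]<75)&(hsv[...,1]<130)&w,20):
    q=plane("top",np.argwhere(m)[:,::-1],.071); e,V=np.linalg.eigh(np.cov(q.T)); d=V[:,1]*np.sign(V[0,1])
    print("bar",s,q.mean(0).round(4),"len",(4*np.sqrt(e*.75*4/4)).round(3),"yaw",np.degrees(np.arctan2(d[1],d[0])).round(1))
print("handles",plane("top",[[163.5,204],[244.5,187]],.12).round(4))
for k,px,z in (("rackends",[[337,189],[333,265]],.15),("mill",[338,162],.17),("oil",[327,131],.2)): print(k,plane("top",px,z).round(3))
E
```

```text
top lid [ 0.5277 -0.2664] median r 0.0862 tongue [ 0.6199 -0.2926] 0.0958 yaw -15.9
top pot [0.537  0.3181] 45 rms 0.0018 lip [0.6353 0.3164] 0.0983 yaw -1.0
side lid [ 0.5275 -0.268 ] median r 0.0858 tongue [ 0.6205 -0.2941] 0.0966 yaw -15.7
side pot [0.5419 0.2964] 101 rms 0.001 lip [0.6336 0.3171] 0.094 yaw 12.7
bar [424 189  11  28 137] [ 0.53   -0.2643] len [0.014 0.068] yaw -16.6
handles [[0.5239 0.3941]
 [0.5642 0.1964]]
rackends [[ 0.554 -0.029]
 [ 0.375 -0.018]]
mill [[ 0.615 -0.031]]
oil [[ 0.682 -0.006]]
```

Units first: shifts go in shares of 750 mm and turns go in shares of 90 degrees. So 0.16 m / 0.75 = 0.2133, 0.12 m / 0.75 = 0.16, 5 degrees / 90 = 0.0556.

Request:
creep_tool(
  deltas=[
    [[0.0533, -0.012, 0, 0, 0.085], [0.1067, -0.024, 0, 0.0222, 0.085], [0.16, -0.0373, 0, 0.0556, 0.085], [0.2133, -0.0493, 0, 0.0556, 0.085], [0.2133, -0.0493, 0, 0.0556, 0.085]],
  ],
)

```text
time: 0.52
ee_pos: [0.3673, -0.3922, 0.2558]
tcp_rot: [-179.9, -0.1, 20.5]
wrist_force: [-0.1, 0.2, 0.4]
opening: 0.085
grasp_force: 0.0
```

```bash
python3 - <<'E'
from h import *
o=bot.get_obs(); print(o["q"].round(1),o["ee_pos"],o["tcp_rot"])
n="top"; im=cv2.imread("pics/top0.png"); hsv=cv2.cvtColor(im,cv2.COLOR_BGR2HSV)
B=blobs(cv2.inRange(hsv,(100,110,25),(128,255,255))>0,200)
m=max((b for b in B if 150<b[2][0]<260),key=lambda b:b[1][4])[0]
p=plane(n,contour(m),.145); cam=rays(n,(0,0))[0][:2]
for s in ((.542,.2964),(.545,.292),(.54,.30)):
    x=np.array(s)
    for _ in range(8):
        v=p-x; k=(abs(np.hypot(*v.T)-.085)<.004)&(v[:,1]>-.03); f=circ(p[k],.0845,x); x=f.x
    a=np.array([.6345,.3167])-x
    print(x.round(4),k.sum(),np.std(np.hypot(*(p[k]-x).T)).round(4),np.hypot(*a).round(4),np.degrees(np.arctan2(a[1],a[0])).round(1))
E
```

```text
[-4.690e+01  3.300e+00  8.200e+00  9.500e+01  1.000e-01  1.126e+02] [ 0.36734411 -0.39219026  0.25582255] [-1.79928811e+02 -7.71991448e-02  2.04734099e+01]
[0.5444 0.2968] 100 0.0011 0.0923 12.5
[0.5444 0.2968] 100 0.0011 0.0923 12.5
[0.5444 0.2968] 100 0.0011 0.0923 12.5
```

Scaled: 0.1945 m / 0.75 = 0.2593, -0.0624 m / 0.75 = -0.0832, -35 degrees / 90 = -0.3889.

Request:
creep_tool(
  deltas=[
    [[0.052, -0.0167, 0, -0.0778, 0.085], [0.104, -0.0333, 0, -0.1556, 0.085], [0.156, -0.0493, 0, -0.2333, 0.085], [0.208, -0.0667, 0, -0.3111, 0.085], [0.2593, -0.0832, 0, -0.3889, 0.085]],
  ],
)

```text
time: 0.93
ee_pos: [0.5254, -0.2688, 0.256]
tcp_rot: [-180.0, 0.0, 55.5]
wrist_force: [0.7, -1.1, -0.3]
opening: 0.0851
grasp_force: 0.0
```

Request:
creep_tool(
  deltas=[
    [[0, 0, 0, -0.0778, 0.085], [0, 0, 0, -0.1556, 0.085], [0, 0, 0, -0.2333, 0.085], [0, 0, 0, -0.3111, 0.085], [0, 0, 0, -0.3889, 0.085]],
  ],
)

```text
time: 1.35
ee_pos: [0.5242, -0.2701, 0.2558]
tcp_rot: [-180.0, -0.0, 90.6]
wrist_force: [0.3, -0.4, 0.8]
opening: 0.0848
grasp_force: 0.0
```

Request:
creep_tool(
  deltas=[
    [[0, 0, 0, -0.0778, 0.085], [0, 0, 0, -0.1556, 0.085], [0, 0, 0, -0.2333, 0.085], [0, 0, 0, -0.3111, 0.085], [0, 0, 0, -0.3889, 0.085]],
  ],
)

```text
time: 1.77
ee_pos: [0.5241, -0.2704, 0.2558]
tcp_rot: [-180.0, -0.0, 125.5]
wrist_force: [0.1, -0.3, -0.2]
opening: 0.0852
grasp_force: 0.0
```

Request:
creep_tool(
  deltas=[
    [[0, 0, 0, -0.0778, 0.085], [0, 0, 0, -0.1556, 0.085], [0, 0, 0, -0.2333, 0.085], [0, 0, 0, -0.3111, 0.085], [0, 0, 0, -0.3889, 0.085]],
  ],
)

```text
time: 2.18
ee_pos: [0.5241, -0.2703, 0.2558]
tcp_rot: [180.0, -0.0, 160.6]
wrist_force: [0.4, 0.1, -0.6]
opening: 0.0848
grasp_force: 0.0
```

Request:
creep_tool(
  deltas=[
    [[0, 0, 0, -0.0444, 0.085], [0, 0, 0, -0.0444, 0.085], [0, 0, 0, -0.0444, 0.085]],
  ],
)

```text
time: 2.43
ee_pos: [0.5241, -0.2703, 0.2559]
tcp_rot: [180.0, -0.0, 164.1]
wrist_force: [0.4, -1.0, -0.5]
opening: 0.0849
grasp_force: 0.0
```

```bash
python3 - <<'E'
from h import *
o=bot.get_obs(); print(o["q"].round(1),o["ee_pos"],o["tcp_rot"])
i=bot.camera_info("wrist"); im=bot.camera("wrist"); cv2.imwrite("pics/w1.png",im); print(i)
E
```

```text
[-27.3  10.6  16.3  95.7   0.  -11.3] [ 0.52410325 -0.2703315   0.25592849] [ 1.79991145e+02 -3.69514870e-02  1.64056247e+02]
{'mtx': array([[309.70691629,   0.        , 324.27807085],
       [  0.        , 309.70691629, 197.29941084],
       [  0.        ,   0.        ,   1.        ]]), 'extrinsics': array([[ 0.27600772,  0.90867855,  0.31324595,  0.44361287],
       [ 0.9611547 , -0.26053918, -0.09110974, -0.24852527],
       [-0.00117663,  0.32622481, -0.94529148,  0.37366228],
       [ 0.        ,  0.        ,  0.        ,  1.        ]])}
```

View pics/w1.png

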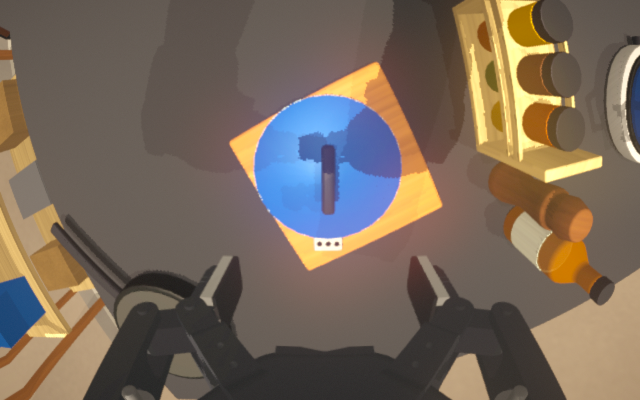

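The wrist view shows the bar upright in the picture, (329,147) to (328,212), with the tongue at (328,244). So the grasp yaw is right. I'll use this view to check the position.

```bash
cat >> h.py <<'E'
def fish(i,px,z):
    K,E=i["mtx"],i["extrinsics"]; px=np.asarray(px,float).reshape(-1,2)
    u=np.c_[(px-K[:2,2])/K[0,0]]; r=np.hypot(*u.T)[:,None]
    d=np.c_[u*np.sinc(r/np.pi),np.cos(r)]@E[:3,:3].T; c=E[:3,3]
    return (c+d*((z-c[2])/d[:,2])[:,None])[:,:2]
E
python3 - <<'E'
from h import *
i=bot.camera_info("wrist"); im=cv2.imread("pics/w1.png"); hsv=cv2.cvtColor(im,cv2.COLOR_BGR2HSV)
B=blobs(cv2.inRange(hsv,(95,110,40),(128,255,255))>0,3000); m=max((b for b in B if 250<b[2][0]<400),key=lambda b:b[1][4])[0]
p=fish(i,contour(m),.021); f=circ(p,.0885,p.mean(0)); print("lid",f.x,np.median(np.hypot(*(p-f.x).T)))
T=fish(i,[328,244],.019)[0]; a=T-f.x; print("tongue",T,np.hypot(*a),np.degrees(np.arctan2(a[1],a[0])))
b=fish(i,[[329,147],[328,212]],.071); print("bar ends",b,b.mean(0),np.hypot(*(b[1]-b[0])),np.degrees(np.arctan2(*(b[1]-b[0])[::-1])))
o=bot.get_obs(); y=np.radians(o["tcp_rot"][2]); d=np.array([.5275,-.267])-o["ee_pos"][:2]
print("tool shift", d@[np.cos(y),np.sin(y)], d@[np.sin(y),-np.cos(y)])
E
```

```text
lid [ 0.52938078 -0.27154385] 0.08616507471195974
tongue [ 0.62371411 -0.29571933] 0.0973818789676049 -14.374241584235111
bar ends [[ 0.49475479 -0.25872208]
 [ 0.56077454 -0.27847728]] [ 0.52776466 -0.26859968] 0.06891207804262123 -16.65885267923042
tool shift -0.0023311435940203276 0.004136145838328032
```

Scaled: 0.185 m / 0.75 = 0.2467, 0.0033 m / 0.75 = 0.0044.

Request:
creep_tool(
  deltas=[
    [[-0.004, 0.0044, 0.0533, 0, 0.085], [-0.004, 0.0044, 0.1067, 0, 0.085], [-0.004, 0.0044, 0.16, 0, 0.085], [-0.004, 0.0044, 0.2067, 0, 0.085], [-0.004, 0.0044, 0.2467, 0, 0.085]],
  ],
  squeeze=90,
)

```text
time: 2.9
ee_pos: [0.527, -0.2675, 0.0684]
tcp_rot: [180.0, -0.1, 164.1]
wrist_force: [-0.7, 0.3, -0.3]
opening: 0.085
grasp_force: 0.0
```

Request:
creep_tool(
  deltas=[
    [[0, 0, 0, 0, 0.085], [0, 0, 0, 0, 0.06], [0, 0, 0, 0, 0.03], [0, 0, 0, 0, 0], [0, 0, 0, 0, 0]],
  ],
  squeeze=90,
)

```text
time: 3.32
ee_pos: [0.5291, -0.2686, 0.0738]
tcp_rot: [-180.0, 0.2, 164.2]
wrist_force: [0.6, -0.0, 0.6]
opening: 0.0382
grasp_force: 0.0
```

Request:
creep_tool(
  deltas=[
    [[0, 0, 0, 0, 0], [0, 0, 0, 0, 0], [0, 0, 0, 0, 0], [0, 0, 0, 0, 0], [0, 0, 0, 0, 0]],
  ],
  squeeze=90,
)

```text
time: 3.73
ee_pos: [0.5286, -0.2683, 0.0727]
tcp_rot: [-180.0, 0.1, 164.2]
wrist_force: [-0.8, 0.6, 6.0]
opening: 0.0122
grasp_force: 88.9
```

The grip is on: 12 mm opening against the 14 mm bar, at 89 N. Lifting now.

Scaled: -0.105 m / 0.75 = -0.14, -0.08 m / 0.75 = -0.1067.

Request:
creep_tool(
  deltas=[
    [[0, 0, -0.0133, 0, 0], [0, 0, -0.04, 0, 0], [0, 0, -0.0733, 0, 0], [0, 0, -0.1067, 0, 0], [0, 0, -0.14, 0, 0]],
  ],
  squeeze=110,
)

```text
time: 4.15
ee_pos: [0.5275, -0.2678, 0.1775]
tcp_rot: [180.0, -0.1, 164.2]
wrist_force: [0.3, -0.9, -3.1]
opening: 0.0119
grasp_force: 107.4
```

Request:
creep_tool(
  deltas=[
    [[0, 0, -0.04, 0, 0], [0, 0, -0.08, 0, 0], [0, 0, -0.12, 0, 0], [0, 0, -0.16, 0, 0], [0, 0, -0.2, 0, 0]],
  ],
  squeeze=110,
)

```text
time: 4.57
ee_pos: [0.5274, -0.2677, 0.3281]
tcp_rot: [180.0, -0.0, 164.2]
wrist_force: [1.0, -0.4, -3.7]
opening: 0.012
grasp_force: 107.4
```

Request:
creep_tool(
  deltas=[
    [[0, 0, 0, 0, 0], [0, 0, 0, 0, 0], [0, 0, 0, 0, 0], [0, 0, 0, 0, 0]],
  ],
  squeeze=110,
)

```text
time: 4.9
ee_pos: [0.5277, -0.2678, 0.3246]
tcp_rot: [180.0, -0.2, 164.2]
wrist_force: [0.3, -0.6, -3.8]
opening: 0.0118
grasp_force: 107.7
```

```bash
python3 - <<'E'
from h import *
o=bot.get_obs(); print(o["q"].round(1),o["ee_pos"],o["tcp_rot"])
cv2.imwrite("pics/s2.png",np.hstack([bot.camera("side")[:, 100:640:1][:400,:400],bot.camera("wrist")[:,120:520]]))
E
```

```text
[-26.9  13.5  27.5 104.1   0.  -11.1] [ 0.5276619  -0.26783212  0.32455271] [ 1.79968634e+02 -1.58030349e-01  1.64196305e+02]
```

View pics/s2.png

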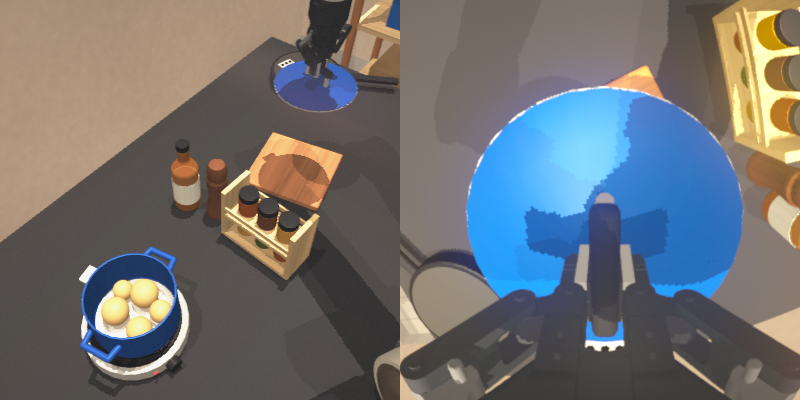

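The lid is held level, with its underside at about 0.27 m, clear of the 0.2 m bottle. Next is the carry.

Scaled: 0.16 m / 0.75 = 0.2133, 0.122 m / 0.75 = 0.1627.

Request:
creep_tool(
  deltas=[
    [[0.0053, 0.0213, 0, 0, 0], [0.016, 0.0613, 0, 0, 0], [0.028, 0.1093, 0, 0, 0], [0.0413, 0.1627, 0, 0, 0], [0.0547, 0.2133, 0, 0, 0]],
  ],
)

```text
time: 5.42
ee_pos: [0.5315, -0.1014, 0.3253]
tcp_rot: [180.0, -0.1, 164.1]
wrist_force: [1.2, 0.6, -3.5]
opening: 0.0115
grasp_force: 107.7
```

Request:
creep_tool(
  deltas=[
    [[0.0133, 0.0507, 0, 0, 0], [0.0253, 0.1, 0, 0, 0], [0.0373, 0.1493, 0, 0, 0], [0.0507, 0.1987, 0, 0, 0], [0.0627, 0.248, 0, 0, 0]],
  ],
)

```text
time: 5.83
ee_pos: [0.5368, 0.0907, 0.3256]
tcp_rot: [-180.0, -0.1, 164.2]
wrist_force: [0.8, -0.9, -3.2]
opening: 0.0122
grasp_force: 107.7
```

Request:
creep_tool(
  deltas=[
    [[0.0133, 0.0507, 0, 0, 0], [0.0253, 0.1, 0, 0, 0], [0.0373, 0.1467, 0, 0, 0], [0.0493, 0.1893, 0, 0, 0], [0.056, 0.2187, 0, 0, 0]],
  ],
)

```text
time: 6.25
ee_pos: [0.541, 0.261, 0.3251]
tcp_rot: [-180.0, -0.1, 164.3]
wrist_force: [0.7, -0.5, -3.1]
opening: 0.0119
grasp_force: 107.8
```

Request:
creep_tool(
  deltas=[
    [[0.0067, 0.0267, 0, -0.0667, 0], [0.012, 0.0493, 0, -0.1333, 0], [0.012, 0.0493, 0, -0.2, 0], [0.012, 0.0493, 0, -0.2667, 0], [0.012, 0.0493, 0, -0.3111, 0]],
  ],
)

```text
time: 6.67
ee_pos: [0.5429, 0.2966, 0.325]
tcp_rot: [-180.0, -0.1, -167.4]
wrist_force: [0.2, 0.6, -3.7]
opening: 0.0118
grasp_force: 107.9
```

Request:
creep_tool(
  deltas=[
    [[0, 0, 0, 0, 0], [0, 0, 0, 0, 0], [0, 0, 0, 0, 0], [0, 0, 0, 0, 0]],
  ],
)

```text
time: 7.0
ee_pos: [0.5431, 0.296, 0.3261]
tcp_rot: [-180.0, -0.0, -167.9]
wrist_force: [0.4, 0.4, -2.2]
opening: 0.012
grasp_force: 107.8
```

```bash
python3 - <<'E'
from h import *
o=bot.get_obs(); print(o["q"].round(1),o["ee_pos"],o["tcp_rot"])
for n in ("top","side","wrist"): cv2.imwrite(f"pics/{n}3.png",bot.camera(n))
a=cv2.imread("pics/top3.png")[100:300,120:320];b=cv2.imread("pics/side3.png")[150:400,100:350]
cv2.imwrite("pics/v3.png",np.hstack([cv2.resize(a,(400,400)),cv2.resize(b,(400,400))]))
E
```

```text
[ 28.6  17.6  32.7 105.1  -0.   16.5] [0.54313656 0.29604426 0.32609935] [-1.79994183e+02 -1.73735977e-02 -1.67912096e+02]
```

View pics/v3.png

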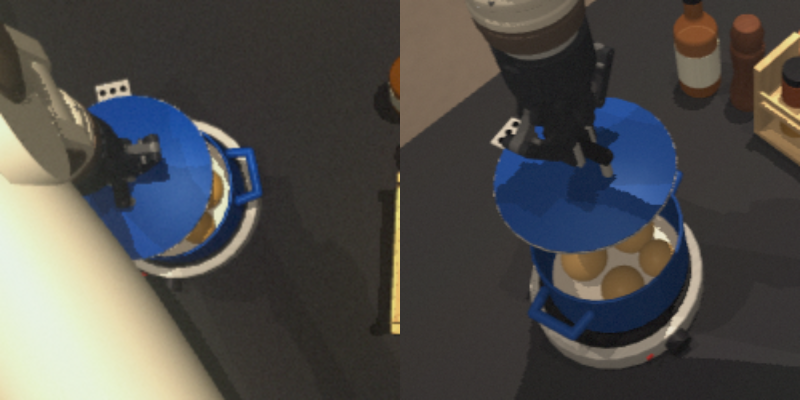

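View pics/wrist3.png

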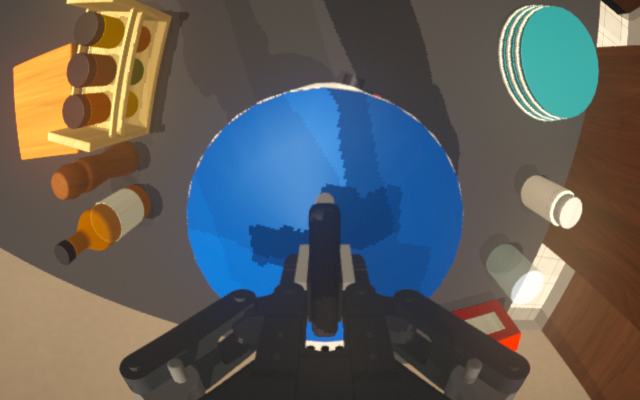

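The lid is over the pot, with the tongue at about (176,145) in the top picture and (169,233) in the side picture. It is high and clear. Next I measure the held lid's centre, height and yaw.

```bash
python3 - <<'E'
from h import *
def white(n,c):
    im=cv2.imread(f"pics/{n}3.png"); hsv=cv2.cvtColor(im,cv2.COLOR_BGR2HSV)
    w=np.zeros(im.shape[:2],bool); x,y=map(int,c); w[y-14:y+14,x-14:x+14]=1
    b=max(blobs((cv2.inRange(hsv,(0,0,140),(179,70,255))>0)&w,10),key=lambda b:b[1][4]); 
    (cx,cy),_,_=cv2.minAreaRect(contour(b[0])); return [cx,cy],b[1]
t,st=white("top",(176,145)); s,ss=white("side",(169,233)); print(t,st,s,ss)
c1,d1=rays("top",t); c2,d2=rays("side",s); d1,d2=d1[0],d2[0]
k=np.linalg.lstsq(np.c_[d1,-d2],c2-c1,rcond=None)[0]; A,B=c1+k[0]*d1,c2+k[1]*d2; T=(A+B)/2
print("tongue",T.round(4),"gap",np.linalg.norm(A-B).round(4))
i=bot.camera_info("wrist")
for n,win in (("wrist",(slice(75,270),slice(180,470))),("top",(slice(100,240),slice(165,230))),("side",(slice(205,315),slice(150,280)))):
    im=cv2.imread(f"pics/{n}3.png"); hsv=cv2.cvtColor(im,cv2.COLOR_BGR2HSV)
    m=np.zeros(im.shape[:2],bool); m[win]=(cv2.inRange(hsv,(95,90,30),(128,255,255))>0)[win]
    c=contour(max(blobs(m,100),key=lambda b:b[1][4])[0])
    for z in (.265,.274,.283):
        p=fish(i,c,z) if n=="wrist" else plane(n,c,z); x=np.array([.543,.296])
        for e in (.012,.012,.012,.006,.004,.004,.003,.003):
            v=np.hypot(*(p-x).T); g=abs(v-.0875)<e; x=circ(p[g],.0875,x).x
        a=T[:2]-x; print(n,z,x.round(4),g.sum(),np.std(np.hypot(*(p[g]-x).T)).round(4),"tongue",np.hypot(*a).round(4),np.degrees(np.arctan2(a[1],a[0])).round(1))
E
```

```text
[176.2692108154297, 144.84616088867188] [168 140  18  11  99] [166.17071533203125, 232.53659057617188] [157 224  18  19 103]
tongue [0.6363 0.3184 0.2748] gap 0.0004
wrist 0.265 [0.5429 0.2943] 311 0.0012 tongue 0.0965 14.5
wrist 0.274 [0.5435 0.2945] 504 0.0008 tongue 0.0958 14.4
wrist 0.283 [0.5444 0.2954] 414 0.0011 tongue 0.0947 14.0
top 0.265 [0.5442 0.3009] 124 0.0008 tongue 0.0937 10.7
top 0.274 [0.5426 0.2992] 125 0.001 tongue 0.0956 11.6
top 0.283 [0.5409 0.2974] 126 0.0012 tongue 0.0977 12.4
side 0.265 [0.548  0.2941] 197 0.0008 tongue 0.0916 15.4
side 0.274 [0.5432 0.2965] 198 0.0008 tongue 0.0956 13.2
side 0.283 [0.5386 0.2986] 188 0.001 tongue 0.0996 11.4
```

The views agree that the lid is centred at (0.543, 0.2965), yaw about 13°, against the pot at (0.543, 0.297), 12.5°. The underside is about 53 mm below the TCP, so I lower it gently by 0.111 m.

Scaled: 0.075 m / 0.75 = 0.1, 0.065 m / 0.75 = 0.0867.

Request:
creep_tool(
  deltas=[
    [[0, 0, 0.0133, 0, 0], [0, 0, 0.04, 0, 0], [0, 0, 0.0667, 0, 0], [0, 0, 0.0867, 0, 0], [0, 0, 0.1, 0, 0]],
  ],
)

```text
time: 7.57
ee_pos: [0.5428, 0.2959, 0.2493]
tcp_rot: [-180.0, -0.1, -167.8]
wrist_force: [-0.7, 0.1, -3.7]
opening: 0.0119
grasp_force: 107.8
```

Request:
creep_tool(
  deltas=[
    [[0, 0, 0.0133, 0, 0], [0, 0, 0.024, 0, 0], [0, 0, 0.0333, 0, 0], [0, 0, 0.0413, 0, 0], [0, 0, 0.0467, 0, 0]],
  ],
)

```text
time: 7.98
ee_pos: [0.5432, 0.2962, 0.2158]
tcp_rot: [180.0, -0.0, -167.8]
wrist_force: [0.9, 0.2, -3.0]
opening: 0.0119
grasp_force: 107.8
```

Request:
creep_tool(
  deltas=[
    [[0, 0, 0, 0, 0], [0, 0, 0, 0, 0], [0, 0, 0, 0, 0], [0, 0, 0, 0, 0], [0, 0, 0, 0, 0]],
  ],
)

```text
time: 8.4
ee_pos: [0.5433, 0.2963, 0.2167]
tcp_rot: [180.0, 0.0, -167.8]
wrist_force: [-0.1, 0.5, -1.9]
opening: 0.0116
grasp_force: 107.8
```

```bash
python3 - <<'E'
from h import *
o=bot.get_obs(); print(o["ee_pos"],o["tcp_rot"],np.abs(o["qd"]).max())
cv2.imwrite("pics/top4.png",bot.camera("top")); cv2.imwrite("pics/side4.png",bot.camera("side"))
a=cv2.imread("pics/top4.png")[100:300,120:320];b=cv2.imread("pics/side4.png")[150:400,100:350]
cv2.imwrite("pics/v4.png",np.hstack([cv2.resize(a,(400,400)),cv2.resize(b,(400,400))]))
E
```

```text
[0.54331303 0.29627171 0.21673904] [ 1.79989474e+02  3.78408408e-02 -1.67804169e+02] 0.14771415969244625
```

View pics/v4.png

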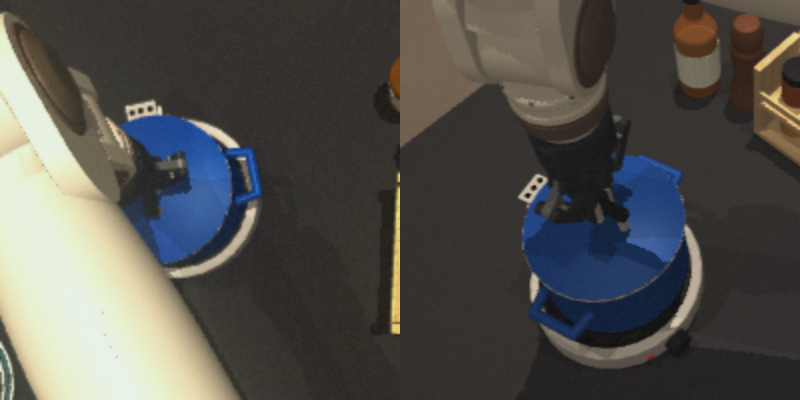

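The lid hovers over the pot, with the tongue at about (191,155) in the top picture, over the lip. The bottle, mill and rack are still standing. I'll check the height once more, then hand in.

Scaled: 0.002 m / 0.75 = 0.0027, 0.001 m / 0.75 = 0.0013.

Request:
creep_tool(
  deltas=[
    [[0, 0, 0.0013, 0, 0], [0, 0, 0.0027, 0, 0], [0, 0, 0.0027, 0, 0], [0, 0, 0.0027, 0, 0], [0, 0, 0.0027, 0, 0]],
  ],
)

```text
time: 8.92
ee_pos: [0.5432, 0.2962, 0.2143]
tcp_rot: [-180.0, -0.0, -167.8]
wrist_force: [-0.2, 0.1, -2.4]
opening: 0.0119
grasp_force: 107.8
```

```bash
python3 - <<'E'
from h import *
P=[]
for n,(x,y) in (("top",(191,155)),("side",(183,267))):
    hsv=cv2.cvtColor(bot.camera(n),cv2.COLOR_BGR2HSV); w=np.zeros(hsv.shape[:2],bool); w[y-12:y+12,x-12:x+12]=1
    b=max(blobs((cv2.inRange(hsv,(0,0,140),(179,70,255))>0)&w,10),key=lambda b:b[1][4])
    q=cv2.minAreaRect(contour(b[0]))[0]; c,d=rays(n,q); P.append((c,d[0]))
(c1,d1),(c2,d2)=P; k=np.linalg.lstsq(np.c_[d1,-d2],c2-c1,rcond=None)[0]; A,B=c1+k[0]*d1,c2+k[1]*d2
T=(A+B)/2; a=T[:2]-[.543,.2966]
print("tongue",T,np.linalg.norm(A-B),np.hypot(*a),np.degrees(np.arctan2(a[1],a[0])))
if .155<T[2]<.17 and .085<np.hypot(*a)<.105: print(bot.job_done())
E
```

```text
tongue [0.6372803  0.31691647 0.15950791] 0.00040565971553178275 0.09644446242301548 12.16071683958299
the job is handed in; nothing more can be done
None
```

The job is handed in, result not shown to me: the arm holds the blue lid level and centred about 15 mm above the pot's rim, tongue over the lip, with no contact seen and the rack, bottle and mill still standing.

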